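Loupe check of a sample tube's cap

TASK

Take the tall capped tube out of the white two-hole block and stand it, cap up and fully down, in the funnel-mouthed socket of the inspection stand, and let go of it; leave the short vial in the block. Then pick up the loupe by its handle and hold it level and still, with the lens centred over the tube's cap and at the height of the pointer on the stand's post. Finish while holding the loupe there in the air, touching neither tube nor stand, with the pointer and the other things left as they were.

Things in the scene. Friction and masses are not known exactly. Their poses are not given: they have to be found in the camera images.
- tube: the tall tube: white, capped, 105 mm tall, glass 16 mm in diameter, cap 18 mm in diameter over its top 19 mm; about 22 g, loose. Origin: centre of its bottom; z points up out of its cap. Stands in one of the two holes of the block, 69 mm of it showing.
- cap_top (a point): centre of the top of the tube's cap, 105 mm along z from the tube's origin
- vial: bystander: short capped vial, 70 mm tall, 16 mm in diameter, cap 18 mm; stands in the other hole of the block, 34 mm of it showing. Origin: centre of its bottom. Stays in the block.
- block: white plastic block, fixed, 50 x 116 mm (x, y), 45 mm high, with two plain holes of 17.5 mm diameter at y = +30 and -30 mm (floor of the holes at z = 8 mm). Origin: centre of its underside.
- stand: inspection stand, fixed. Origin: on the bench, under the socket's axis. Base plate 70 mm wide (y), 10 mm thick, x = -33 to +143 mm, with a grey round socket (see socket_floor) on the origin and a steel post, 10 mm in diameter, at x = +110 mm, up to z = 222 mm, that carries the pointer. x points from socket to post, away from the robot.
- socket_floor (a point): centre of the floor of the socket, 10 mm above the bench. Bore 19.5 mm in diameter, 30 mm deep; above it the socket widens to a funnel mouth (31 mm inside, 39 mm outside) 45 mm above the floor. The tube's bottom rests here, its cap top then 115 mm above the bench.
- pointer (a joint): height setting of the pointer on the post: sliding collar 20 mm in diameter with a thin steel tab that points at the socket axis; value 0 to 0.045 m, tab at 0.150 m + value above the bench. Held by friction; set beforehand, not to be moved.
- focus_mark (a point): tip of the pointer's tab, 85 mm from the socket axis on the post's side; its height is the height for the middle of the lens
- loupe: hand lens, loose, about 100 g, lying level on its rest: black handle 120 mm long (x), 16 mm wide (y), 18 mm high (z), then a short neck and a round dark steel rim of 64 mm outer diameter, 12 mm thick, with a clear lens. Origin: under the middle of the handle; x points along the handle to the lens, z up.
- grip_point (a point): middle of the loupe's handle, 9 mm above its underside; free on both sides for the fingers
- lens_centre (a point): centre of the lens, half way up the rim: in the loupe's frame x = +100 mm, z = 9 mm (same height as grip_point)
- rest: wooden rest, fixed, 125 x 50 mm plate 6 mm thick with two saddles 12 mm wide at x = +48 and -48 mm (84 mm free between them) that carry the handle's underside 24 mm above the bench; the saddles' cheeks rise to 32 mm. Origin: centre of its underside; same axes as the loupe.
- tape: bystander: roll of tape, 96 mm in diameter, 25 mm high, loose. Origin: centre of its underside.
- beaker: bystander: glass beaker, 85 mm in diameter, 86 mm high, loose. Origin: centre of its underside.
- timer: bystander: bench timer, 56 x 65 x 60 mm, loose. Origin: centre of its underside.
Not all that is in view belongs to the job. Of the things shaped like the rest, the wooden one is meant.

How it is judged:
By the outcome, as a careful person would: the job done as asked, in the order asked, and still so for the second after the job is handed in, while the arm keeps its last pose, push and grip.
It also fails if it takes over 61 s, if anything falls off the work surface, if the arm or the gripper's body presses on something with over 40 N, if the wrist force passes 120 N, or if a joint passes its speed limit or range.

ROBOT

A 6-joint arm with a two-finger parallel gripper is mounted at the origin on a cart in front of the work surface, level with it; the furniture and walls round the work are solid. World frame = base frame: x ahead of the robot, y to its left, z up, the work surface at z = 0. Lengths are in m, angles in rad, forces in N, time in s.
With the tool pointing down it reaches from about 0.35 to 0.975 m from the base axis. Payload 17.4 kg.
Tool frame: the origin (TCP) lies midway between the tips of the shut fingers; the grasp point (between the pads) lies 19 mm behind it; z points along the fingers, y is the line along which they close (so a half turn about z gives the same grasp; the last joint's range is limited). The gripper opens to 85 mm and grips with 20 to 120 N. Pads are 22 mm wide; open, the fingers measure 114 mm over their backs; the gripper's body (76 mm by 85 mm) begins 54 mm behind the grasp point. The pads swing forward as they close: fully open they stand 13 mm farther back than shut.
Start: joints at [1.208, 0.116, 1.442, -0, 1.584, -0.038], TCP at [0.215, 0.64, 0.231] pointing down, gripper open.
Joint ranges: [-2.83, 2.83], [-0.83, 2.19], [0.07, 2.5], [-1.14, 4.28], [0.01, 3], [-2.97, 2.97]. Speed limits (rad/s): [1.89, 1.89, 2.22, 3.14, 3.14, 3.14].

INTERFACE

Orientations are given as a 3x3 rotation matrix whose columns are the frame's x, y, z axes.
In Python, from cell import monitor, optics, ticket gives the robot as it stands.
- The arm moves only by the tool apply_moves, never from a script. Its argument "motion" is a list of rows, each a list of 4 numbers: the shift along the tool's x, y, z in units of 50 mm (1.0 is 50 mm), then the turn about the tool's z in units of 6 degrees (1.0 is 6 degrees). A call has 1 to 12 rows; each row shifts and turns the commanded pose from where the row before left it, along the tool's axes as they then stand; what a row does not reach is not made up. A row lasts 1/10 s, in which the tool goes at most 50 mm and 8.59 degrees, less where a joint would pass 70% of its speed; a pose out of reach is approached as far as the arm can. A call is refused whole if a number of a shift passes 1 or a number of a turn 1, either way. A call with a gripper value outside its range is refused whole. "hand" is the finger opening in mm, from 0 to 85.4, set as the call begins (left out, the last holds). The fingers move at their own pace and stop on an object; "force" is the grip in N (left out, the last holds). Time passes only in rows, so rows that do not move let the fingers close. It gives the time, the measured TCP pose, the force, the opening and the grip force at its end, in the units of the state.
- monitor.observe(): the state, without advancing time (a new reading comes with each control period).
- optics.capture(name): name is "scene" or "top" or "wrist"; returns a dict with "frame" (420x560x3 uint8, red, green, blue), "fx", "fy", "cx", "cy" (pixels), "cam_to_world" (4x4, takes a point from camera to world coordinates). Camera axes: x right, y down, z forward; pixel columns grow to the right and rows downward; lengths in m; the calibration is good to about 2 mm. A picture is of the moment at which its call begins. There is no depth.
- ticket.close_job(): hands the job in; it is judged then, once.
The state is a dict: "clock": time; "joint_positions": joint angles; "qd": joint speeds; "joint_efforts": joint torques, N m; "tool_pos": TCP position; "ee_rot": TCP orientation; "wrist_force": force on the tool from outside, world axes, zero at the start; "wrist_torque": the same for the moment, N m; "width": opening from 0.0 (shut) to 1.0 (fully open); "finger_force": force on a finger pad.
Only numpy, scipy, OpenCV 4.12 (cv2) and the standard library are available. Lean on these libraries where they do the work, as an engineer would, in place of code of your own. Each camera call takes 0.05 s, during which the arm holds its last target. There are 200 camera calls.

## Working session

There is one attempt and no reset: what is moved stays moved. The work goes in short steps, Python scripts to look and compute and a tool call to move; the robot and the scene stay as the last step left them, time stands still between calls to the robot, and variables do not carry over. Pictures are saved under pics/ and viewed, at most 10 in all, crops included, and the job is handed in when it is done.

Besides the shell and the picture viewer there is one more tool, called by a JSON object that holds its "method" and its "body", one argument or row to a line. apply_moves: Moves the arm, as the interface text tells. Its arguments: {"type":"object","properties":{"motion":{"type":"array"},"hand":{"type":"number"},"force":{"type":"number"}},"required":["motion"]}

```bash
mkdir -p pics
cat > h.py <<'E'
import numpy as np,cv2,pickle
from cell import monitor,optics,ticket
def snap(n,f):
    d=optics.capture(n); pickle.dump(d,open(f'pics/{f}.pkl','wb'))
    cv2.imwrite(f'pics/{f}.png',cv2.cvtColor(np.asarray(d['frame']),cv2.COLOR_RGB2BGR)); return d
def load(f): return pickle.load(open(f'pics/{f}.pkl','rb'))
def ray(d,u,v):
    T=np.array(d['cam_to_world']); r=T[:3,:3]@np.array([(u-d['cx'])/d['fx'],(v-d['cy'])/d['fy'],1]); return T[:3,3],r/np.linalg.norm(r)
def atz(d,u,v,z):
    o,r=ray(d,u,v); return o+r*(z-o[2])/r[2]
def tri(*obs):
    A=np.zeros((3,3));b=np.zeros(3);L=[]
    for d,u,v in obs:
        o,r=ray(d,u,v);P=np.eye(3)-np.outer(r,r);A+=P;b+=P@o;L.append((o,P))
    x=np.linalg.solve(A,b); return x,[np.linalg.norm(P@(x-o))for o,P in L]
def proj(d,p):
    T=np.linalg.inv(np.array(d['cam_to_world']));q=T[:3,:3]@np.array(p)+T[:3,3];return d['fx']*q[0]/q[2]+d['cx'],d['fy']*q[1]/q[2]+d['cy']
E
python3 - <<'E'
from h import *
np.set_printoptions(precision=4,suppress=True)
for n in('scene','top'):
    d=snap(n,n+'0'); print(n,d['fx'],np.array(d['cam_to_world']))
a=cv2.imread('pics/scene0.png');b=cv2.imread('pics/top0.png')
cv2.imwrite('pics/both.png',np.vstack([a,b])[:, :]) 
print(monitor.observe())
E
```

```text
scene 469.98542368675976 [[ 0.8622 -0.2277  0.4525 -0.028 ]
 [-0.5064 -0.4082  0.7595 -0.9911]
 [ 0.0118 -0.884  -0.4673  0.7055]
 [ 0.      0.      0.      1.    ]]
top 507.45192152830845 [[-0.0705 -0.973   0.2198  0.2708]
 [-0.9975  0.0695 -0.0123  0.0027]
 [-0.0034 -0.2202 -0.9755  1.4347]
 [ 0.      0.      0.      1.    ]]
{'clock': 0.1, 'joint_positions': array([ 1.2082,  0.1164,  1.4422,  0.    ,  1.584 , -0.0378]), 'qd': array([ 0.0005, -0.0015, -0.0014,  0.0007, -0.0013, -0.0007]), 'joint_efforts': array([  0.0028, -73.3667, -63.379 ,  -0.0001,   0.0054,  -0.0001]), 'tool_pos': array([0.2153, 0.6396, 0.2306]), 'ee_rot': array([[-0.9477,  0.3191, -0.0004],
       [ 0.3191,  0.9477, -0.0009],
       [ 0.0001, -0.001 , -1.    ]]), 'wrist_force': array([-0.9345, -0.0595, -0.1035]), 'wrist_torque': array([-0.0155, -0.0291,  0.0018]), 'finger_force': 0.0, 'width': 1.0041852376178757}
```

View pics/scene0.png

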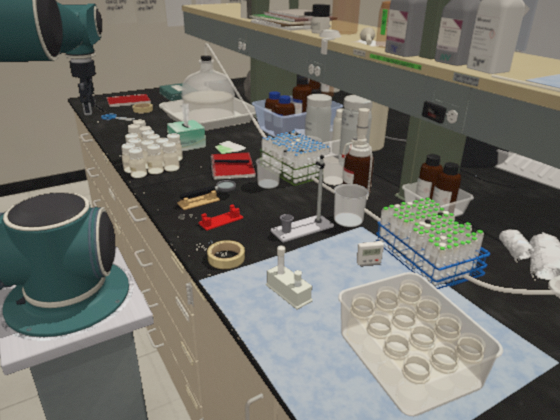

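View pics/top0.png

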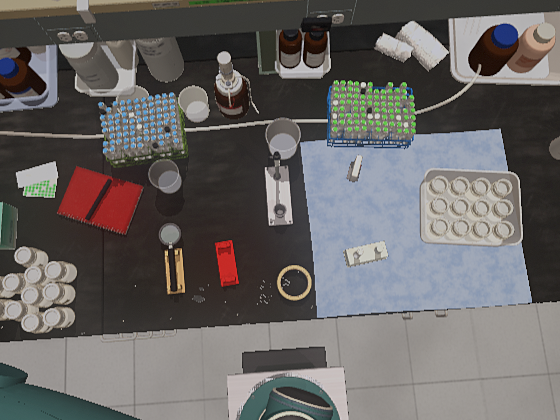

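The scene view shows the block at (290,285) with the tall tube in its far-left hole, the stand at (300,225) and the wooden rest with the loupe at (205,193). In the top view these are at (366,253), (279,195) and (173,260). I'll enlarge these regions next.

Run:
```python
import cv2,numpy as np
a=cv2.imread('pics/scene0.png');b=cv2.imread('pics/top0.png')
def c(im,x,y,w,h,s): return cv2.resize(im[y:y+h,x:x+w],None,fx=s,fy=s,interpolation=cv2.INTER_CUBIC)
# scale 5 for 80x60 => 400x300
t=[c(a,250,240,80,60,5),c(a,260,150,80,100,3)]
m=np.zeros((600,800,3),np.uint8)
m[:300,:400]=c(a,250,245,80,60,5)      # block scene
m[:300,400:]=c(a,265,150,107,80,3.75)[:300,:400] if 0 else cv2.resize(a[150:240,240:360],(400,300),interpolation=cv2.INTER_CUBIC)
m[300:,:400]=c(b,326,222,80,60,5)
m[300:,400:]=cv2.resize(b[150:240,220:340],(400,300),interpolation=cv2.INTER_CUBIC)
cv2.imwrite('pics/m1.png',m)
m2=np.zeros((600,800,3),np.uint8)
m2[:300,:400]=c(a,170,165,80,60,5)
m2[:600,400:]=cv2.resize(b[215:305,135:195],(400,600),interpolation=cv2.INTER_CUBIC)
cv2.imwrite('pics/m2.png',m2)
```

```text
(no output)
```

View pics/m1.png

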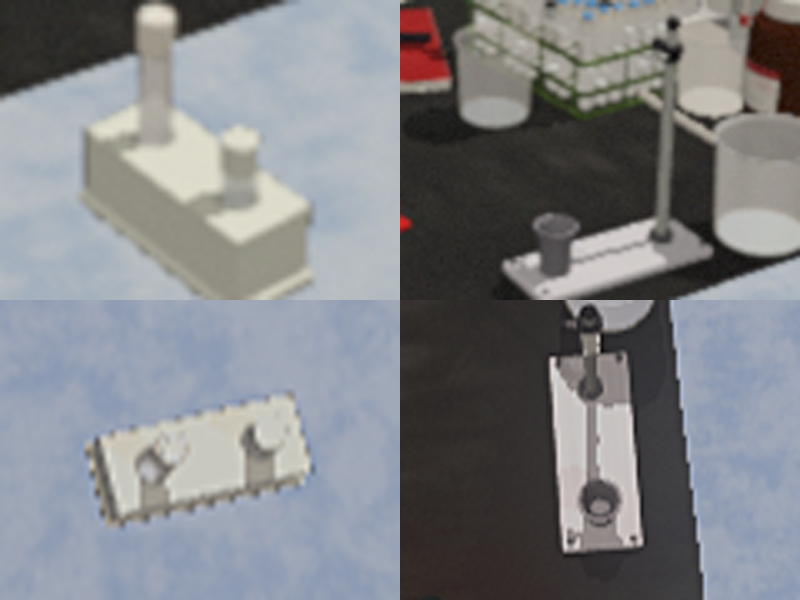

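View pics/m2.png

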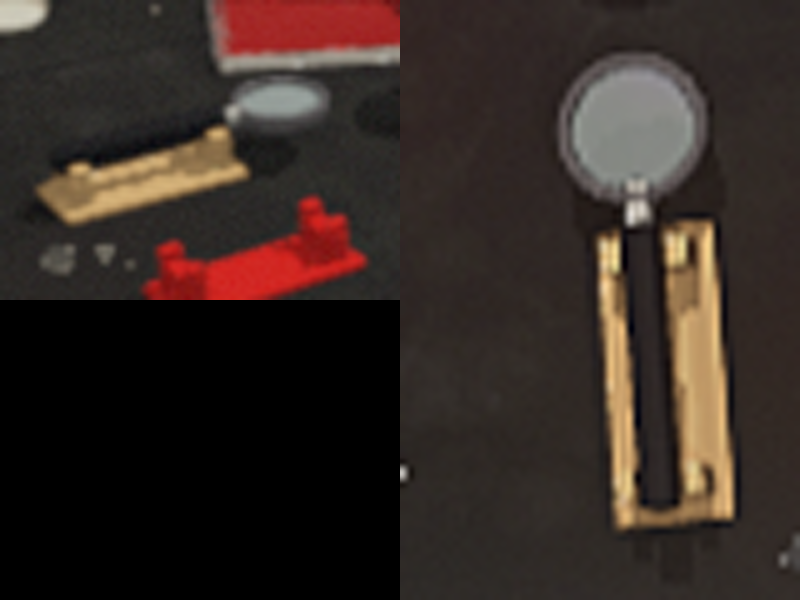

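The m1 crop shows, in scene, the tall tube's cap top at crop (157,13), the rim of the funnel at (556,226) and the collar near (668,47). In the top view, the cap is at (172,445) and the funnel at (600,502). The m2 crop shows the lens at (285,102) in scene and (633,128) from the top, with the handle running (640,228) to (660,505).

Run:
```python
from h import *
np.set_printoptions(precision=4,suppress=True)
s,t=load('scene0'),load('top0')
def px(X,Y,k,x0,y0): return (X+.5)/k-.5+x0,(Y+.5)/k-.5+y0
S=lambda X,Y:(s,*px(X,Y,5,250,245)); T=lambda X,Y:(t,*px(X,Y-300,5,326,222))
S2=lambda X,Y:(s,*px(X-400,Y,10/3,240,150)); T2=lambda X,Y:(t,*px(X-400,Y-300,10/3,220,150))
S3=lambda X,Y:(s,*px(X,Y,5,170,165)); T3=lambda X,Y:(t,*px(X-400,Y,20/3,135,215))
print('cap',tri(S(157,13),T(173,444)), atz(*S(157,13),.113),atz(*T(173,444),.113))
print('vial',tri(S(239,135),T(271,430)),atz(*T(271,430),.078))
print('funnel',tri(S2(556,226),T2(600,500)), atz(*S2(556,226),.055),atz(*T2(600,500),.055))
print('postbase',atz(*T2(590,390),.01),atz(*S2(661,237),.01)); print('collar',tri(S2(667,46),T2(588,322)))
print('lens',tri(S3(284,103),T3(633,128)),atz(*T3(633,128),.033),atz(*S3(284,103),.033))
print('handle',atz(*T3(640,228),.042),atz(*T3(660,505),.042))
for c in [(118,517),(312,475),(290,395),(100,437)]: print('blk',atz(*T(*c),.045 if c[0]>110 else .045))
for c in [(562,552),(643,548),(629,354),(551,356)]: print('stand',atz(*T2(*c),.01))
print('tape',atz(t,294,283,.025),'beaker',atz(t,283,132,.0),'timer',atz(t,356,168,.03),'pink/spare beaker',atz(t,165,180,.05),'red',atz(t,227,263,.02))
d=snap('wrist','w0')
T=np.array(d['cam_to_world']);o=monitor.observe();print(o['ee_rot'].T@(T[:3,3]-o['tool_pos']),o['ee_rot'].T@T[:3,:3],d['fx'],d['cx'],d['cy'],o['joint_positions'],o['clock'])
```

```text
cap (array([ 0.4454, -0.22  ,  0.1152]), [np.float64(0.0007005980127153584), np.float64(0.0007005980127154039)]) [ 0.4479 -0.2172  0.113 ] [ 0.4451 -0.2201  0.113 ]
vial (array([ 0.4536, -0.279 ,  0.0813]), [np.float64(0.0005792395417956694), np.float64(0.0005792395417957473)]) [ 0.4535 -0.2794  0.078 ]
funnel (array([ 0.584 , -0.0188,  0.0554]), [np.float64(0.001727830262986083), np.float64(0.0017278302629859545)]) [ 0.5862 -0.0183  0.055 ] [ 0.5825 -0.0181  0.055 ]
postbase [ 0.6919 -0.017   0.01  ] [ 0.7001 -0.0138  0.01  ]
collar (array([ 0.6913, -0.0169,  0.1971]), [np.float64(0.00041523482115356176), np.float64(0.0004152348211534451)])
lens (array([0.5427, 0.2932, 0.0346]), [np.float64(0.0029191168636757557), np.float64(0.0029191168636758216)]) [0.5402 0.2945 0.033 ] [0.547  0.2957 0.033 ]
handle [0.4961 0.2907 0.042 ] [0.3816 0.2853 0.042 ]
blk [ 0.4161 -0.1972  0.045 ]
blk [ 0.4315 -0.3059  0.045 ]
blk [ 0.4766 -0.299   0.045 ]
blk [ 0.4607 -0.1918  0.045 ]
stand [0.5493 0.017  0.01  ]
stand [ 0.5479 -0.0526  0.01  ]
stand [ 0.7223 -0.0536  0.01  ]
stand [0.7254 0.015  0.01  ]
tape [ 0.3795 -0.0433  0.025 ] beaker [ 0.8326 -0.0459  0.    ] timer [ 0.6955 -0.2473  0.03  ] pink/spare beaker [0.6928 0.3002 0.05  ] red [0.4484 0.1389 0.02  ]
[ 0.0682 -0.0003 -0.1434] [[-0.0005 -0.963  -0.2696]
 [ 1.     -0.0005 -0.    ]
 [-0.0001 -0.2696  0.963 ]] 371.2722707149365 283.77685461175736 207.6326098147187 [ 1.2082  0.1164  1.4421 -0.      1.584  -0.0378] 0.15
```

```bash
cat >> h.py <<'E'
def plan(P,yaw=None,n=12,calls=1):
    """rows to reach TCP P with tool-y at world angle yaw (deg), n rows"""
    o=monitor.observe(); R=o['ee_rot'];p=o['tool_pos'];y0=np.degrees(np.arctan2(R[1,1],R[0,1]))
    dy=0 if yaw is None else (yaw-y0+180)%360-180
    step=(np.array(P)-p)/n; rows=[]
    for i in range(n):
        a=np.radians(y0+dy*i/n); y=np.array([np.cos(a),np.sin(a),0]); z=np.array([0,0,-1.]); x=np.cross(y,z)
        rows.append([round(float(step@x)/.05,2),round(float(step@y)/.05,2),round(float(step@z)/.05,3),round(-dy/n/6,3)])
    if dy==0 and n>1: print(n,'x',rows[0])
    else: print(rows)
    print('pose',p.round(4),'yaw',round(y0,2),'clk',o['clock'],'F',o['wrist_force'].round(2),'w',o['width'])
E
python3 - <<'E'
from h import *
plan((.445,-.19,.24),8,24)
E
```

```text
[[-0.4, -0.59, -0.008, np.float64(0.44)], [-0.43, -0.57, -0.008, np.float64(0.44)], [-0.45, -0.55, -0.008, np.float64(0.44)], [-0.48, -0.53, -0.008, np.float64(0.44)], [-0.5, -0.51, -0.008, np.float64(0.44)], [-0.53, -0.49, -0.008, np.float64(0.44)], [-0.55, -0.46, -0.008, np.float64(0.44)], [-0.57, -0.44, -0.008, np.float64(0.44)], [-0.59, -0.41, -0.008, np.float64(0.44)], [-0.61, -0.38, -0.008, np.float64(0.44)], [-0.62, -0.35, -0.008, np.float64(0.44)], [-0.64, -0.32, -0.008, np.float64(0.44)], [-0.65, -0.29, -0.008, np.float64(0.44)], [-0.67, -0.26, -0.008, np.float64(0.44)], [-0.68, -0.23, -0.008, np.float64(0.44)], [-0.69, -0.2, -0.008, np.float64(0.44)], [-0.7, -0.17, -0.008, np.float64(0.44)], [-0.7, -0.14, -0.008, np.float64(0.44)], [-0.71, -0.1, -0.008, np.float64(0.44)], [-0.71, -0.07, -0.008, np.float64(0.44)], [-0.72, -0.04, -0.008, np.float64(0.44)], [-0.72, -0.01, -0.008, np.float64(0.44)], [-0.72, 0.03, -0.008, np.float64(0.44)], [-0.71, 0.06, -0.008, np.float64(0.44)]]
pose [0.2154 0.6396 0.2307] yaw 71.39 clk 0.15 F [-0.1  -0.47  0.13] w 1.002927751291377
```

{"method": "apply_moves", "body": {
  "motion": [
    [-0.4,-0.59,0,0.44],
    [-0.43,-0.57,0,0.44],
    [-0.45,-0.55,0,0.44],
    [-0.48,-0.53,0,0.44],
    [-0.5,-0.51,0,0.44],
    [-0.53,-0.49,0,0.44],
    [-0.55,-0.46,0,0.44],
    [-0.57,-0.44,0,0.44],
    [-0.59,-0.41,0,0.44],
    [-0.61,-0.38,0,0.44],
    [-0.62,-0.35,0,0.44],
    [-0.64,-0.32,0,0.44]
  ],
  "hand": 45
}}

```text
clock: 1.35
tool_pos: [0.3304, 0.2245, 0.2312]
ee_rot: [[-0.638, 0.77, 0.0], [0.77, 0.638, 0.0], [-0.0, 0.0, -1.0]]
wrist_force: [1.0, 0.5, -0.3]
width: 0.527
finger_force: 0.0
```

{"method": "apply_moves", "body": {
  "motion": [
    [-0.65,-0.29,0,0.44],
    [-0.67,-0.26,0,0.44],
    [-0.68,-0.23,0,0.44],
    [-0.69,-0.2,0,0.44],
    [-0.7,-0.17,0,0.44],
    [-0.7,-0.14,0,0.44],
    [-0.71,-0.1,0,0.44],
    [-0.71,-0.07,0,0.44],
    [-0.72,-0.04,0,0.44],
    [-0.72,-0.01,0,0.44],
    [-0.72,0.03,0,0.44],
    [-0.71,0.06,0,0.44]
  ]
}}

```text
clock: 2.55
tool_pos: [0.446, -0.1902, 0.2312]
ee_rot: [[-0.137, 0.991, -0.0], [0.991, 0.137, 0.0], [0.0, -0.0, -1.0]]
wrist_force: [0.5, -0.2, 0.5]
width: 0.526
finger_force: 0.0
```

{"method": "apply_moves", "body": {
  "motion": [
    [0,0,0,0],
    [0,0,0,0],
    [0,0,0,0]
  ]
}}

```text
clock: 2.85
tool_pos: [0.4458, -0.1879, 0.2313]
ee_rot: [[-0.141, 0.99, -0.0], [0.99, 0.141, 0.0], [0.0, -0.0, -1.0]]
wrist_force: [0.1, -0.0, 0.3]
width: 0.527
finger_force: 0.0
```

Run:
```python
from h import *
d=snap('wrist','w1'); plan((.445,-.22,.24),8,1)
for p in [(.4454,-.22,.114),(.4536,-.279,.079),(.583,-.018,.055)]: print(proj(d,p))
```

```text
[[-0.64, -0.11, -0.172, np.float64(0.017)]]
pose [ 0.4458 -0.1878  0.2314] yaw 8.1 clk 2.9 F [ 0.43  0.16 -0.09] w 0.5251341649939142
(np.float64(277.33145211913444), np.float64(242.10687941283786))
(np.float64(278.12548026514054), np.float64(291.2117094748187))
(np.float64(490.8373162615761), np.float64(-5.246377678376916))
```

{"method": "apply_moves", "body": {
  "motion": [
    [0,-0.6,0,0],
    [0,-0.6,0,0],
    [0,0,0,0],
    [0,0,0,0]
  ]
}}

```text
clock: 3.3
tool_pos: [0.3864, -0.1965, 0.2319]
ee_rot: [[-0.14, 0.99, 0.002], [0.99, 0.14, -0.001], [-0.001, 0.001, -1.0]]
wrist_force: [-0.0, -0.5, 0.1]
width: 0.526
finger_force: 0.0
```

Run:
```python
from h import *
e=snap('wrist','w2'); 
a,b=cv2.imread('pics/w1.png'),cv2.imread('pics/w2.png')
print(proj(e,(.4454,-.22,.114)))
m=np.zeros((600,800,3),np.uint8)
m[:,:400]=cv2.resize(a[190:340,230:330],(400,600),interpolation=cv2.INTER_CUBIC)
m[:,400:]=cv2.resize(b[190:340,350:450],(400,600),interpolation=cv2.INTER_CUBIC)
cv2.imwrite('pics/m3.png',m); plan((.445,-.22,.24),8,1)
```

```text
(np.float64(357.0103814497105), np.float64(241.43578673983035))
[[-0.63, 1.09, -0.167, np.float64(0.013)]]
pose [ 0.3868 -0.1964  0.2316] yaw 8.08 clk 3.35 F [-0.05  0.17 -0.3 ] w 0.5247212608656884
```

View pics/m3.png

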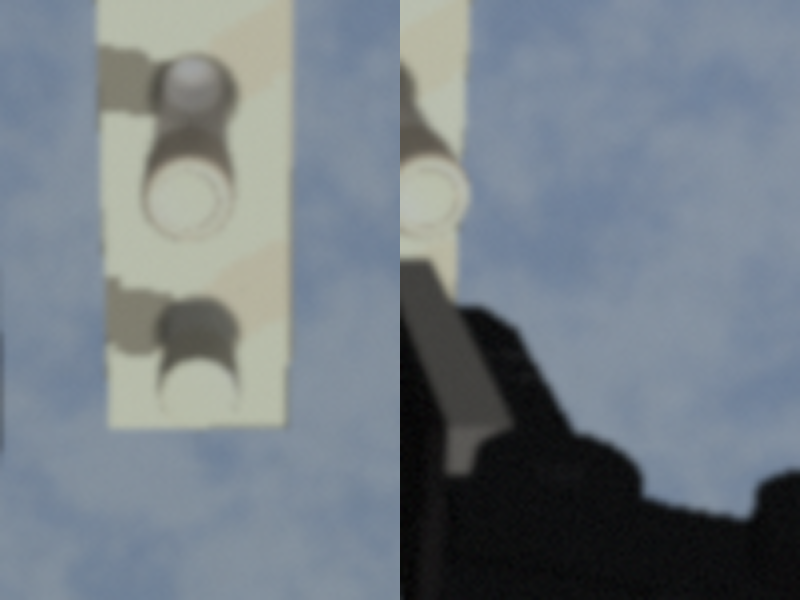

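The left half of the crop shows the tall tube's cap at crop (188,200), with the vial below it. In the right half the cap is cut off at the left edge, centred at about (423,197).

Run:
```python
from h import *
np.set_printoptions(precision=4,suppress=True)
d,e=load('w1'),load('w2')
print(tri((d,276.6,239.6),(e,355.4,238.9)),atz(d,276.6,239.6,.114))
print('vial',atz(d,230+199/4,190+403/4,.079))
# block hole axis: hole centers / yaw from right edge in w1
print(atz(d,230+293/4,190+0,.045),atz(d,230+287/4,190+427/4,.045),atz(d,230+108/4,190+427/4,.045),atz(d,230+96/4,190,.045))
```

```text
(array([ 0.4447, -0.2194,  0.1106]), [np.float64(1.437146816918696e-05), np.float64(1.4371468169208697e-05)]) [ 0.4446 -0.2181  0.114 ]
vial [ 0.455  -0.2784  0.079 ]
[ 0.4644 -0.1929  0.045 ] [ 0.4796 -0.2999  0.045 ] [ 0.4358 -0.3061  0.045 ] [ 0.42   -0.1992  0.045 ]
```

{"method": "apply_moves", "body": {
  "motion": [
    [-0.2,0.39,0,0],
    [-0.2,0.39,0,0],
    [-0.2,0.385,0,0],
    [0,0,0.5,0],
    [0,0,0.5,0],
    [0,0,0,0],
    [0,0,0,0]
  ]
}}

```text
clock: 4.05
tool_pos: [0.4488, -0.2182, 0.1817]
ee_rot: [[-0.14, 0.99, -0.0], [0.99, 0.14, 0.0], [0.0, -0.0, -1.0]]
wrist_force: [-0.7, 0.9, 0.9]
width: 0.521
finger_force: 0.0
```

Run:
```python
from h import *
plan((.445,-.219,.08),8.1,1)
```

```text
[[-0.01, -0.08, 2.034, np.float64(-0.004)]]
pose [ 0.4488 -0.2182  0.1817] yaw 8.07 clk 4.05 F [-0.66  0.86  0.9 ] w 0.5212272337757455
```

{"method": "apply_moves", "body": {
  "motion": [
    [-0.01,-0.075,0,0],
    [0,0,0.4,0],
    [0,0,0.4,0],
    [0,0,0.4,0],
    [0,0,0.4,0],
    [0,0,0.4,0],
    [0,0,0.03,0],
    [0,0,0,0],
    [0,0,0,0]
  ]
}}

```text
clock: 4.95
tool_pos: [0.4454, -0.2199, 0.0815]
ee_rot: [[-0.14, 0.99, 0.002], [0.99, 0.14, -0.001], [-0.001, 0.002, -1.0]]
wrist_force: [-0.2, -0.5, 0.2]
width: 0.529
finger_force: 0.0
```

{"method": "apply_moves", "body": {
  "motion": [
    [0,0,0,0],
    [0,0,0,0],
    [0,0,0,0],
    [0,0,0,0],
    [0,0,0,0],
    [0,0,0,0],
    [0,0,0,0],
    [0,0,0,0]
  ],
  "hand": 8,
  "force": 25
}}

```text
clock: 5.75
tool_pos: [0.4451, -0.2198, 0.0807]
ee_rot: [[-0.14, 0.99, 0.001], [0.99, 0.14, -0.001], [-0.001, 0.001, -1.0]]
wrist_force: [-0.4, 0.2, 7.7]
width: 0.189
finger_force: 24.5
```

{"method": "apply_moves", "body": {
  "motion": [
    [0,0,-0.1,0],
    [0,0,-0.3,0],
    [0,0,-0.4,0],
    [0,0,-0.4,0],
    [0,0,-0.4,0],
    [0,0,-0.4,0],
    [0,0,-0.4,0],
    [0,0,-0.4,0],
    [0,0,0,0],
    [0,0,0,0]
  ]
}}

```text
clock: 6.75
tool_pos: [0.4447, -0.2196, 0.2203]
ee_rot: [[-0.14, 0.99, 0.001], [0.99, 0.14, -0.0], [-0.0, 0.001, -1.0]]
wrist_force: [0.3, 0.2, -1.0]
width: 0.187
finger_force: 24.5
```

Run:
```python
from h import *
snap('scene','s1');snap('wrist','w3');snap('top','t1')
# move so the tube goes over a standoff before the socket
plan((.56,-.12,.26),90,24)
```

```text
[[0.07, 0.11, -0.034, np.float64(-0.569)], [0.06, 0.11, -0.034, np.float64(-0.569)], [0.06, 0.11, -0.034, np.float64(-0.569)], [0.05, 0.12, -0.034, np.float64(-0.569)], [0.04, 0.12, -0.034, np.float64(-0.569)], [0.03, 0.12, -0.034, np.float64(-0.569)], [0.03, 0.12, -0.034, np.float64(-0.569)], [0.02, 0.13, -0.034, np.float64(-0.569)], [0.01, 0.13, -0.034, np.float64(-0.569)], [0.0, 0.13, -0.034, np.float64(-0.569)], [-0.0, 0.13, -0.034, np.float64(-0.569)], [-0.01, 0.13, -0.034, np.float64(-0.569)], [-0.02, 0.13, -0.034, np.float64(-0.569)], [-0.03, 0.12, -0.034, np.float64(-0.569)], [-0.03, 0.12, -0.034, np.float64(-0.569)], [-0.04, 0.12, -0.034, np.float64(-0.569)], [-0.05, 0.12, -0.034, np.float64(-0.569)], [-0.05, 0.11, -0.034, np.float64(-0.569)], [-0.06, 0.11, -0.034, np.float64(-0.569)], [-0.07, 0.11, -0.034, np.float64(-0.569)], [-0.07, 0.1, -0.034, np.float64(-0.569)], [-0.08, 0.1, -0.034, np.float64(-0.569)], [-0.09, 0.09, -0.034, np.float64(-0.569)], [-0.09, 0.09, -0.034, np.float64(-0.569)]]
pose [ 0.4445 -0.2194  0.219 ] yaw 8.03 clk 6.9 F [ 0.1  -0.19 -0.32] w 0.18931479000800475
```

{"method": "apply_moves", "body": {
  "motion": [
    [0.07,0.13,-0.034,-0.569],
    [0.06,0.13,-0.034,-0.569],
    [0.06,0.13,-0.034,-0.569],
    [0.05,0.13,-0.034,-0.569],
    [0.04,0.13,-0.034,-0.569],
    [0.03,0.13,-0.034,-0.569],
    [0.03,0.13,-0.034,-0.569],
    [0.02,0.13,-0.034,-0.569],
    [0.01,0.13,-0.034,-0.569],
    [0,0.13,-0.034,-0.569],
    [0,0.13,-0.034,-0.569],
    [-0.01,0.13,-0.034,-0.569]
  ]
}}

```text
clock: 8.1
tool_pos: [0.5077, -0.1678, 0.2394]
ee_rot: [[-0.756, 0.654, -0.001], [0.654, 0.756, 0.001], [0.001, -0.0, -1.0]]
wrist_force: [-1.2, -0.7, -1.0]
width: 0.186
finger_force: 24.5
```

{"method": "apply_moves", "body": {
  "motion": [
    [-0.02,0.13,-0.034,-0.569],
    [-0.03,0.12,-0.034,-0.569],
    [-0.03,0.12,-0.034,-0.569],
    [-0.04,0.12,-0.034,-0.569],
    [-0.05,0.12,-0.034,-0.569],
    [-0.05,0.11,-0.034,-0.569],
    [-0.06,0.11,-0.034,-0.569],
    [-0.07,0.11,-0.034,-0.569],
    [-0.1,0.1,-0.034,-0.569],
    [-0.1,0.1,-0.034,-0.569],
    [-0.1,0.09,-0.034,-0.569],
    [-0.1,0.09,-0.034,-0.569]
  ]
}}

```text
clock: 9.3
tool_pos: [0.5688, -0.1192, 0.2597]
ee_rot: [[-1.0, -0.002, -0.001], [-0.002, 1.0, 0.0], [0.001, 0.0, -1.0]]
wrist_force: [0.4, -0.4, -0.4]
width: 0.185
finger_force: 24.5
```

{"method": "apply_moves", "body": {
  "motion": [
    [0,0,0,0],
    [0,0,0,0],
    [0,0,0,0]
  ]
}}

```text
clock: 9.6
tool_pos: [0.5685, -0.1195, 0.2602]
ee_rot: [[-1.0, 0.002, -0.001], [0.002, 1.0, 0.0], [0.001, 0.0, -1.0]]
wrist_force: [-0.1, -0.7, -0.1]
width: 0.192
finger_force: 24.5
```

Run:
```python
from h import *
d=snap('wrist','w4'); plan((.575,-.04,.26),92,4)
for p in [(.583,-.018,.055),(.668,-.017,.19),(.693,-.016,.222)]: print(proj(d,p))
```

```text
[[-0.03, 0.4, 0.002, np.float64(-0.088)], [-0.04, 0.4, 0.002, np.float64(-0.088)], [-0.04, 0.4, 0.002, np.float64(-0.088)], [-0.04, 0.4, 0.002, np.float64(-0.088)]]
pose [ 0.5685 -0.1195  0.2604] yaw 89.89 clk 9.65 F [-0.54  0.44 -0.84] w 0.1805400819724115
(np.float64(389.2821913233439), np.float64(192.60465188962704))
(np.float64(436.1748039120767), np.float64(361.0348086155186))
(np.float64(454.11190675001166), np.float64(430.81229850587545))
```

{"method": "apply_moves", "body": {
  "motion": [
    [-0.03,0.4,0,0],
    [-0.03,0.4,0,0],
    [-0.03,0.4,0,0],
    [0,0,0,0],
    [0,0,0,0],
    [0,0,0,0]
  ]
}}

```text
clock: 10.25
tool_pos: [0.5732, -0.06, 0.2606]
ee_rot: [[-1.0, 0.001, -0.0], [0.001, 1.0, -0.0], [0.0, -0.0, -1.0]]
wrist_force: [0.1, 0.3, -0.5]
width: 0.187
finger_force: 24.5
```

Run:
```python
from h import *
d=snap('wrist','w5'); plan((.575,-.04,.26),92,4)
for p in [(.583,-.018,.055),(.668,-.017,.19),(.693,-.016,.222)]: print(proj(d,p))
a,b=cv2.imread('pics/w4.png'),cv2.imread('pics/w5.png')
m=np.zeros((600,800,3),np.uint8)
m[:,:400]=cv2.resize(a[150:420,350:530],(400,600),interpolation=cv2.INTER_CUBIC)
m[:,400:]=cv2.resize(b[150:420,270:450],(400,600),interpolation=cv2.INTER_CUBIC)
cv2.imwrite('pics/m4.png',m)
```

```text
[[-0.01, 0.1, 0.003, np.float64(-0.087)], [-0.01, 0.1, 0.003, np.float64(-0.087)], [-0.01, 0.1, 0.003, np.float64(-0.087)], [-0.01, 0.1, 0.003, np.float64(-0.087)]]
pose [ 0.5732 -0.0601  0.2606] yaw 89.91 clk 10.3 F [ 0.62 -0.51  0.42] w 0.18794350146524183
(np.float64(327.71230376623004), np.float64(187.8305893107356))
(np.float64(348.22175799635977), np.float64(354.88324201119434))
(np.float64(356.79851672459876), np.float64(424.27469895007187))
```

View pics/m4.png

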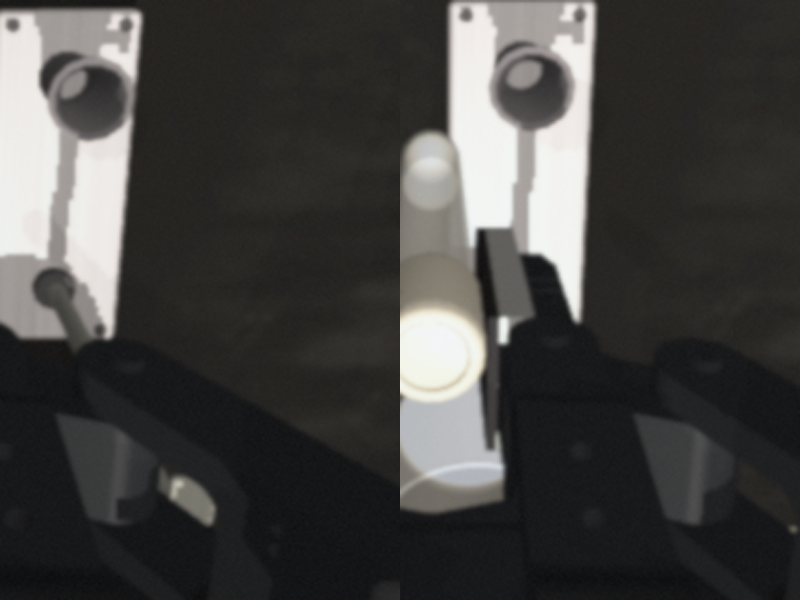

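The two views show the funnel rim at crop (90,98) and (532,86). The tube hangs straight in the fingers, and the pointer is hidden behind the gripper.

Run:
```python
from h import *
np.set_printoptions(precision=4,suppress=True)
d,e=load('w4'),load('w5')
print(tri((d,390.2,193.8),(e,329.1,188.4)),atz(d,390.2,193.8,.055),atz(e,329.1,188.4,.055))
# tube bottom centre and cap offset relative to TCP
o=monitor.observe();p=o['tool_pos'];k=180/400
print('tubebottom',atz(e,270+31*k,150+153*k,p[2]-.073)-p,'captop',atz(e,270+35*k,150+354*k,p[2]+.032)-p)
```

```text
(array([ 0.5844, -0.0164,  0.0529]), [np.float64(0.0003206824577773307), np.float64(0.00032068245777731034)]) [ 0.5842 -0.017   0.055 ] [ 0.5836 -0.0166  0.055 ]
tubebottom [-0.0005 -0.0001 -0.073 ] captop [-0.0014  0.0005  0.032 ]
```

{"method": "apply_moves", "body": {
  "motion": [
    [-0.08,0.29,0,0],
    [-0.08,0.29,0,0],
    [-0.06,0.28,0,0],
    [0,0,0.4,0],
    [0,0,0.4,0],
    [0,0,0.4,0],
    [0,0,0.4,0],
    [0,0,0.4,0],
    [0,0,0.2,0],
    [0,0,0.2,0],
    [0,0,0.2,0],
    [0,0,0,0]
  ]
}}

```text
clock: 11.5
tool_pos: [0.584, -0.0162, 0.1295]
ee_rot: [[-1.0, 0.0, -0.001], [0.0, 1.0, 0.0], [0.001, 0.0, -1.0]]
wrist_force: [-0.3, -0.3, 0.7]
width: 0.186
finger_force: 24.5
```

{"method": "apply_moves", "body": {
  "motion": [
    [0,0,0.15,0],
    [0,0,0.15,0],
    [0,0,0.15,0],
    [0,0,0.15,0],
    [0,0,0.1,0],
    [0,0,0.1,0],
    [0,0,0.05,0],
    [0,0,0,0],
    [0,0,0,0]
  ]
}}

```text
clock: 12.4
tool_pos: [0.5845, -0.0164, 0.0883]
ee_rot: [[-1.0, 0.001, 0.0], [0.001, 1.0, 0.0], [-0.0, 0.0, -1.0]]
wrist_force: [-0.3, 0.5, 0.8]
width: 0.186
finger_force: 24.5
```

{"method": "apply_moves", "body": {
  "motion": [
    [0,0,0.04,0],
    [0,0,0.04,0],
    [0,0,0.02,0],
    [0,0,0,0],
    [0,0,0,0]
  ]
}}

```text
clock: 12.9
tool_pos: [0.5844, -0.0164, 0.0831]
ee_rot: [[-1.0, 0.001, -0.0], [0.001, 1.0, -0.0], [0.0, -0.0, -1.0]]
wrist_force: [0.4, 0.1, 0.9]
width: 0.187
finger_force: 24.5
```

{"method": "apply_moves", "body": {
  "motion": [
    [0,0,0.02,0],
    [0,0,0.02,0],
    [0,0,0,0],
    [0,0,0,0]
  ]
}}

```text
clock: 13.3
tool_pos: [0.5852, -0.0165, 0.0826]
ee_rot: [[-1.0, 0.001, 0.002], [0.001, 1.0, -0.0], [-0.002, -0.0, -1.0]]
wrist_force: [-1.2, 0.3, 11.9]
width: 0.184
finger_force: 25.4
```

{"method": "apply_moves", "body": {
  "motion": [
    [0,0,-0.02,0],
    [0,0,0,0],
    [0,0,0,0],
    [0,0,0,0],
    [0,0,0,0],
    [0,0,0,0]
  ],
  "hand": 45
}}

```text
clock: 13.9
tool_pos: [0.5843, -0.0164, 0.082]
ee_rot: [[-1.0, 0.001, -0.0], [0.001, 1.0, -0.0], [0.0, -0.0, -1.0]]
wrist_force: [0.6, 0.6, 0.4]
width: 0.53
finger_force: 0.0
```

{"method": "apply_moves", "body": {
  "motion": [
    [0,0,-0.2,0],
    [0,0,-0.4,0],
    [0,0,-0.5,0],
    [0,0,-0.5,0],
    [0,0,-0.5,0],
    [0,0,-0.5,0],
    [0,0,-0.5,0],
    [0,0,-0.5,0],
    [0.5,0,0,0],
    [0.5,0,0,0],
    [0,0,0,0],
    [0,0,0,0]
  ]
}}

```text
clock: 15.1
tool_pos: [0.5344, -0.0164, 0.2631]
ee_rot: [[-1.0, 0.001, 0.001], [0.001, 1.0, -0.0], [-0.001, -0.0, -1.0]]
wrist_force: [-0.2, 0.5, -0.2]
width: 0.525
finger_force: 0.0
```

Run:
```python
from h import *
snap('wrist','w6'); s=snap('scene','s2')
plan((.44,.25,.23),93,16)
print([proj(s,p) for p in [(.584,-.017,.115),(.694,-.017,.2)]])
```

```text
[[0.12, 0.33, 0.04, np.float64(-0.032)], [0.12, 0.33, 0.04, np.float64(-0.032)], [0.12, 0.33, 0.04, np.float64(-0.032)], [0.12, 0.33, 0.04, np.float64(-0.032)], [0.11, 0.33, 0.04, np.float64(-0.032)], [0.11, 0.33, 0.04, np.float64(-0.032)], [0.11, 0.34, 0.04, np.float64(-0.032)], [0.11, 0.34, 0.04, np.float64(-0.032)], [0.11, 0.34, 0.04, np.float64(-0.032)], [0.11, 0.34, 0.04, np.float64(-0.032)], [0.11, 0.34, 0.04, np.float64(-0.032)], [0.11, 0.34, 0.04, np.float64(-0.032)], [0.11, 0.34, 0.04, np.float64(-0.032)], [0.1, 0.34, 0.04, np.float64(-0.032)], [0.1, 0.34, 0.04, np.float64(-0.032)], [0.1, 0.34, 0.04, np.float64(-0.032)]]
pose [ 0.5348 -0.0164  0.2624] yaw 89.97 clk 15.2 F [ 0.9   0.46 -0.23] w 0.5233904504016897
[(np.float64(285.98334021335154), np.float64(198.4486055659051)), (np.float64(320.4830096711547), np.float64(162.3467922610326))]
```

{"method": "apply_moves", "body": {
  "motion": [
    [0,-0.5,0,0.5],
    [0,-0.5,0,0.5],
    [0,-0.5,0,0.5],
    [0,-0.1,0,1],
    [0,0,0,1],
    [0,0,0,1],
    [0,0,0,1],
    [0,0,0,1],
    [0,0,0,1],
    [0,0,0,1],
    [0,0,0,1],
    [0,0,0,1]
  ]
}}

```text
clock: 16.4
tool_pos: [0.5302, -0.0962, 0.2618]
ee_rot: [[-0.45, 0.893, -0.001], [0.893, 0.45, 0.0], [0.0, -0.001, -1.0]]
wrist_force: [-0.1, 0.6, -0.0]
width: 0.532
finger_force: 0.0
```

{"method": "apply_moves", "body": {
  "motion": [
    [0,0,0,1],
    [0,0,0,1],
    [0,0,0,1],
    [0,0,0,1],
    [0,0,0,0.5],
    [0,0,0,0]
  ]
}}

```text
clock: 17.0
tool_pos: [0.5301, -0.0962, 0.2619]
ee_rot: [[0.001, 1.0, -0.001], [1.0, -0.001, 0.0], [0.0, -0.001, -1.0]]
wrist_force: [0.1, -0.6, 0.3]
width: 0.522
finger_force: 0.0
```

Run:
```python
from h import *
plan((.635,-.09,.18),0,6)
```

```text
[[0.02, 0.35, 0.273, np.float64(-0.002)], [0.02, 0.35, 0.273, np.float64(-0.002)], [0.02, 0.35, 0.273, np.float64(-0.002)], [0.02, 0.35, 0.273, np.float64(-0.002)], [0.02, 0.35, 0.273, np.float64(-0.002)], [0.02, 0.35, 0.273, np.float64(-0.002)]]
pose [ 0.5301 -0.0962  0.2619] yaw -0.08 clk 17.0 F [ 0.13 -0.59  0.26] w 0.5221201349056258
```

{"method": "apply_moves", "body": {
  "motion": [
    [0,0.35,0.27,0],
    [0,0.35,0.27,0],
    [0,0.35,0.27,0],
    [0,0.35,0.27,0],
    [0,0.35,0.27,0],
    [0,0.35,0.27,0],
    [0,0,0,0],
    [0,0,0,0],
    [0,0,0,0]
  ]
}}

```text
clock: 17.9
tool_pos: [0.6345, -0.0962, 0.1819]
ee_rot: [[-0.0, 1.0, 0.001], [1.0, 0.0, -0.0], [-0.0, 0.001, -1.0]]
wrist_force: [-0.0, -0.3, 0.5]
width: 0.527
finger_force: 0.0
```

Run:
```python
from h import *
d=snap('wrist','w7'); print([proj(d,p) for p in [(.584,-.017,.115),(.669,-.017,.19),(.694,-.017,.222)]],monitor.observe()['tool_pos'])
```

```text
[(np.float64(189.7625440394707), np.float64(82.08087172219761)), (np.float64(384.51606036424994), np.float64(69.63530828420181)), (np.float64(512.8669636791877), np.float64(58.68171601938491))] [ 0.63446438 -0.09625925  0.18209041]
```

{"method": "apply_moves", "body": {
  "motion": [
    [0,0.4,0,0],
    [0,0.4,0,0],
    [0,0.4,0,0],
    [0,0.2,0,0],
    [0,0,0,0],
    [0,0,0,0],
    [0,0,0,0]
  ]
}}

```text
clock: 18.65
tool_pos: [0.704, -0.0962, 0.1815]
ee_rot: [[0.001, 1.0, 0.0], [1.0, -0.001, -0.0], [-0.0, 0.0, -1.0]]
wrist_force: [-0.1, 0.4, -0.2]
width: 0.525
finger_force: 0.0
```

Run:
```python
from h import *
d=snap('wrist','w8'); print([proj(d,p) for p in [(.584,-.017,.115),(.669,-.017,.19),(.694,-.017,.222)]],monitor.observe()['tool_pos'])
a,b=cv2.imread('pics/w7.png'),cv2.imread('pics/w8.png')
m=np.zeros((600,800,3),np.uint8)
m[:300]=cv2.resize(a[0:210],(800,300),interpolation=cv2.INTER_CUBIC)
m[300:]=cv2.resize(b[0:210],(800,300),interpolation=cv2.INTER_CUBIC)
cv2.imwrite('pics/m5.png',m)
```

```text
[(np.float64(60.00472347169429), np.float64(82.24574372414142)), (np.float64(181.49684032466152), np.float64(69.63986694972505)), (np.float64(245.3554035304773), np.float64(58.54899885454671))] [ 0.70402034 -0.09628559  0.18149449]
```

View pics/m5.png

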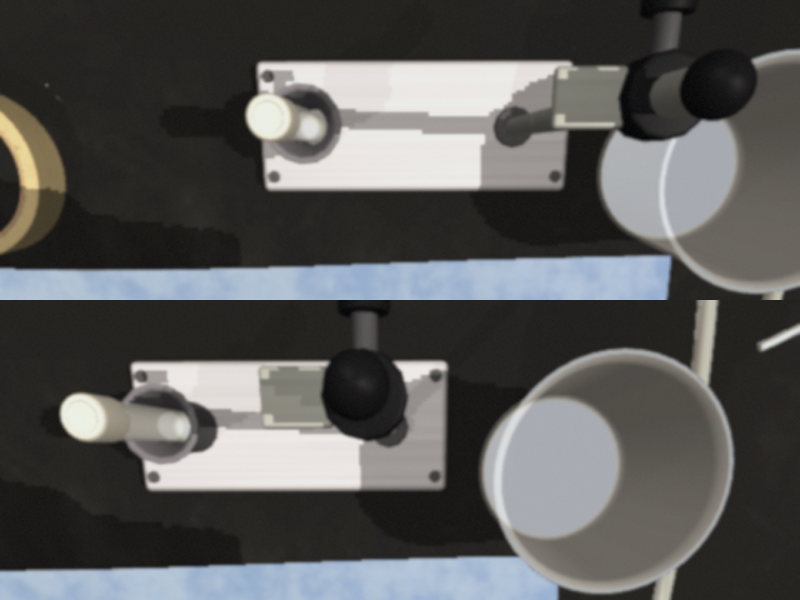

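The tube stands in the socket with its cap top at crop (270,116) in the upper view and (82,417) in the lower one. The pointer's tab edge has corners at (556,67) and (555,128) in the upper view, and at (261,367) and (266,427) in the lower one.

Run:
```python
from h import *
np.set_printoptions(precision=4,suppress=True)
d,e=load('w7'),load('w8');k=560/800
q=lambda X,Y:((X+.5)*k-.5,(Y+.5)*k-.5)
for n,A,B in [('c1',(556,67),(261,67)),('c2',(555,128),(266,127)),('cap',(270,117),(82,117)),('ball',(722,84),(360,88))]: print(n,tri((d,*q(*A)),(e,*q(*B))))
plan((.53,-.096,.26),None,5)
# refined: enlarge tab region of both
a,b=cv2.imread('pics/w7.png'),cv2.imread('pics/w8.png')
m=np.zeros((600,800,3),np.uint8)
m[:,:400]=cv2.resize(a[40:100,375:415],(400,600),interpolation=cv2.INTER_CUBIC)
m[:,400:]=cv2.resize(b[40:100,172:212],(400,600),interpolation=cv2.INTER_CUBIC)
cv2.imwrite('pics/m6.png',m)
```

```text
c1 (array([ 0.67  , -0.0098,  0.1902]), [np.float64(1.1807103106472032e-05), np.float64(1.1807103106471976e-05)])
c2 (array([ 0.6704, -0.0234,  0.1913]), [np.float64(0.0001255161299864122), np.float64(0.00012551612998640515)])
cap (array([ 0.5842, -0.0169,  0.1178]), [np.float64(4.152152402923576e-05), np.float64(4.152152402924155e-05)])
ball (array([ 0.6952, -0.0167,  0.2163]), [np.float64(0.0003722469752546283), np.float64(0.0003722469752546361)])
5 x [0.0, -0.7, -0.314, 0.0]
pose [ 0.704  -0.0963  0.1815] yaw -0.04 clk 18.7 F [-0.54 -0.24  0.35] w 0.5263877613025828
```

View pics/m6.png

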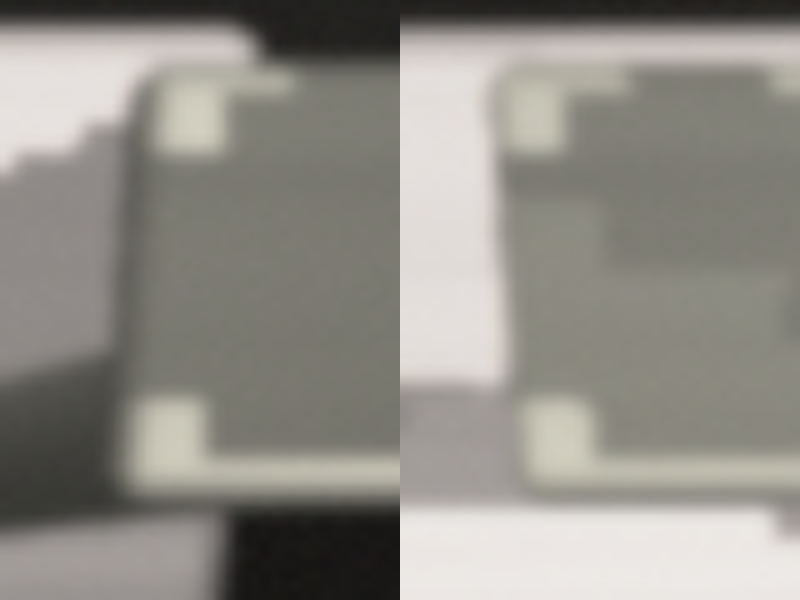

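The enlarged crop shows the tab's tip edge at x=150 (top) and 133 (bottom) on the left, and at 507 and 522 on the right.

Run:
```python
from h import *
np.set_printoptions(precision=4,suppress=True)
d,e=load('w7'),load('w8')
q=lambda X,Y,x0:((X+.5)/10-.5+x0,(Y+.5)/10-.5+40)
for A,B in [((150,110),(107,110)),((133,440),(122,440)),((130,110),(92,110)),((118,470),(115,470))]: print(tri((d,*q(*A,375)),(e,*q(*B,172))))
# base plate corner holes (z=.01) as height bias check, from m5 crop
k=.7;p=lambda X,Y:((X+.5)*k-.5,(Y+.5)*k-.5)
print('holes',tri((d,*p(275,177)),(e,*p(154,177))),tri((d,*p(555,176)),(e,*p(435,175))),tri((d,*p(268,76)),(e,*p(140,77))))
```

```text
(array([ 0.67  , -0.0111,  0.1911]), [np.float64(9.873870185264473e-06), np.float64(9.87387018526328e-06)])
(array([ 0.6699, -0.0216,  0.192 ]), [np.float64(7.960659209102756e-06), np.float64(7.960659209101588e-06)])
(array([ 0.6694, -0.011 ,  0.1907]), [np.float64(9.637107649664623e-06), np.float64(9.637107649666028e-06)])
(array([ 0.6696, -0.0226,  0.1918]), [np.float64(9.784898012954644e-06), np.float64(9.784898012962589e-06)])
holes (array([ 0.5595, -0.0439,  0.0128]), [np.float64(7.665979332366845e-05), np.float64(7.665979332367948e-05)]) (array([ 0.721 , -0.0433,  0.0112]), [np.float64(0.0003022461980262467), np.float64(0.0003022461980262468)]) (array([0.5599, 0.0095, 0.0153]), [np.float64(0.00021003234890443358), np.float64(0.00021003234890443125)])
```

{"method": "apply_moves", "body": {
  "motion": [
    [0,-0.7,-0.32,0],
    [0,-0.7,-0.32,0],
    [0,-0.7,-0.32,0],
    [0,-0.7,-0.32,0],
    [0,-0.7,-0.32,0],
    [0,0,0,-1],
    [0,0,0,-1],
    [0,0,0,-1],
    [0,0,0,-1],
    [0,0,0,-1],
    [0,0,0,-1],
    [0,0,0,-1]
  ]
}}

```text
clock: 19.9
tool_pos: [0.5291, -0.0961, 0.2613]
ee_rot: [[-0.672, 0.741, 0.0], [0.741, 0.672, -0.0], [-0.0, 0.0, -1.0]]
wrist_force: [-0.2, 0.2, -0.1]
width: 0.525
finger_force: 0.0
```

{"method": "apply_moves", "body": {
  "motion": [
    [0,0,0,-1],
    [0,0,0,-1],
    [0,0,0,-1],
    [0,0,0,-1],
    [0,0,0,-1],
    [0,0,0,-1],
    [0,0,0,-1],
    [0,0,0,-1],
    [0,0,0,-0.5],
    [0,0,0,0],
    [0,0,0,0]
  ]
}}

```text
clock: 21.0
tool_pos: [0.5293, -0.0961, 0.2613]
ee_rot: [[-0.999, -0.05, 0.0], [-0.05, 0.999, -0.0], [-0.0, -0.0, -1.0]]
wrist_force: [0.3, -0.5, 0.1]
width: 0.531
finger_force: 0.0
```

Run:
```python
from h import *
plan((.44,.27,.21),None,11)
```

```text
11 x [0.13, 0.67, 0.093, 0.0]
pose [ 0.5293 -0.0961  0.2613] yaw 92.86 clk 21.0 F [ 0.25 -0.53  0.08] w 0.530671349678498
```

{"method": "apply_moves", "body": {
  "motion": [
    [0.02,0.64,0.2,0],
    [0.02,0.64,0.2,0],
    [0.02,0.64,0.2,0],
    [0.02,0.64,0.2,0],
    [0.02,0.64,0.2,0],
    [0.02,0.64,0.2,0],
    [0.02,0.64,0.2,0],
    [0.02,0.64,0.2,0],
    [0.02,0.64,0.2,0],
    [0.02,0.64,0.2,0],
    [0.02,0.64,0.2,0]
  ]
}}

```text
clock: 22.1
tool_pos: [0.5, 0.2561, 0.1508]
ee_rot: [[-0.999, -0.05, 0.0], [-0.05, 0.999, 0.0], [-0.0, 0.0, -1.0]]
wrist_force: [0.7, -0.6, 0.3]
width: 0.527
finger_force: 0.0
```

{"method": "apply_moves", "body": {
  "motion": [
    [0,0,0,0],
    [0,0,0,0],
    [0,0,0,0]
  ]
}}

```text
clock: 22.4
tool_pos: [0.5006, 0.2543, 0.1515]
ee_rot: [[-0.999, -0.051, 0.001], [-0.051, 0.999, -0.0], [-0.001, -0.0, -1.0]]
wrist_force: [0.4, 0.2, 0.3]
width: 0.526
finger_force: 0.0
```

Run:
```python
from h import *
d=snap('wrist','w9'); print([proj(d,p) for p in [(.44,.289,.042),(.54,.294,.039)]],monitor.observe()['tool_pos'])
```

```text
[(np.float64(341.023250972698), np.float64(118.49836378637198)), (np.float64(334.781442583977), np.float64(256.6830209596841))] [0.50067191 0.25411831 0.15162331]
```

{"method": "apply_moves", "body": {
  "motion": [
    [0,0.5,0,0],
    [0,0.5,0,0],
    [0,0.4,0,0],
    [0,0,0,0],
    [0,0,0,0],
    [0,0,0,0]
  ]
}}

```text
clock: 23.05
tool_pos: [0.4971, 0.3238, 0.1513]
ee_rot: [[-0.999, -0.051, 0.0], [-0.051, 0.999, -0.0], [-0.0, -0.0, -1.0]]
wrist_force: [-0.2, 0.1, -0.2]
width: 0.526
finger_force: 0.0
```

Run:
```python
from h import *
d=snap('wrist','w10'); print([proj(d,p) for p in [(.44,.289,.042),(.54,.294,.039)]],monitor.observe()['tool_pos'])
a,b=cv2.imread('pics/w9.png'),cv2.imread('pics/w10.png')
m=np.zeros((600,800,3),np.uint8)
m[:,:400]=cv2.resize(a[0:300,220:420],(400,600),interpolation=cv2.INTER_CUBIC)
m[:,400:]=cv2.resize(b[0:300,120:320],(400,600),interpolation=cv2.INTER_CUBIC)
cv2.imwrite('pics/m7.png',m)
```

```text
[(np.float64(236.0512764608119), np.float64(118.59544817742807)), (np.float64(241.19146752534516), np.float64(256.8631116547803))] [0.49706183 0.32381798 0.151373  ]
```

View pics/m7.png

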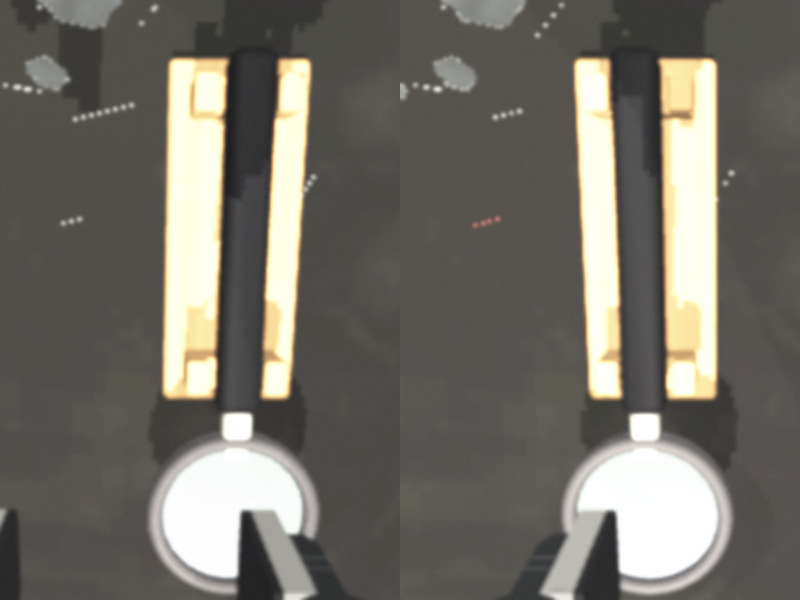

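Scale 2 crops: the handle runs from (253,48) to (238,412) in the left view and from (634,48) to (643,412) in the right. The lens centre is at (234,513) on the left and (647,513) on the right.

Run:
```python
from h import *
np.set_printoptions(precision=4,suppress=True)
d,e=load('w9'),load('w10')
q=lambda X,Y,x0:((X+.5)/2-.5+x0,(Y+.5)/2-.5)
r=[tri((d,*q(*A,220)),(e,*q(*B,120)))[0] for A,B in [((253,48),(234,48)),((238,412),(243,412)),((234,513),(247.5,513))]]
for x in r: print(x)
t,h,l=r; print(np.degrees(np.arctan2(*(h-t)[1::-1])),np.degrees(np.arctan2(*(l-t)[1::-1])),'mid',(t+h)/2)
u=(l-t)[:2]/np.linalg.norm((l-t)[:2]); print('grip from lens',l[:2]-.1*u)
```

```text
[0.3816 0.2878 0.0362]
[0.5005 0.2933 0.0394]
[0.5399 0.2956 0.038 ]
2.652276631847949 2.814740337555229 mid [0.4411 0.2906 0.0378]
grip from lens [0.4401 0.2907]
```

Run:
```python
from h import *
plan((.4404,.2907,.08),92.75,1)
```

```text
[[1.17, -0.6, 1.427, np.float64(0.025)]]
pose [0.4971 0.3238 0.1514] yaw 92.9 clk 23.1 F [-0.52 -0.37 -0.36] w 0.526827283710242
```

{"method": "apply_moves", "body": {
  "motion": [
    [0.39,-0.2,0,0.02],
    [0.39,-0.2,0,0],
    [0.39,-0.2,0,0],
    [0,0,0.4,0],
    [0,0,0.4,0],
    [0,0,0.4,0],
    [0,0,0.4,0],
    [0,0,0.4,0],
    [0,0,0.3,0],
    [0,0,0.2,0],
    [0,0,0,0],
    [0,0,0,0]
  ]
}}

```text
clock: 24.3
tool_pos: [0.4402, 0.2919, 0.0267]
ee_rot: [[-0.999, -0.05, 0.0], [-0.05, 0.999, 0.0], [-0.001, 0.0, -1.0]]
wrist_force: [-0.5, 0.6, -0.6]
width: 0.525
finger_force: 0.0
```

Run:
```python
from h import *
plan((.4404,.2907,.016),92.75,1)
```

```text
[[-0.0, -0.02, 0.215, np.float64(0.015)]]
pose [0.4402 0.2919 0.0267] yaw 92.84 clk 24.3 F [-0.45  0.58 -0.57] w 0.5247914987374762
```

{"method": "apply_moves", "body": {
  "motion": [
    [0,-0.02,0.1,0.015],
    [0,0,0.1,0],
    [0,0,0,0],
    [0,0,0,0]
  ]
}}

```text
clock: 24.7
tool_pos: [0.4399, 0.2908, 0.0161]
ee_rot: [[-0.999, -0.048, -0.0], [-0.048, 0.999, -0.0], [0.0, -0.0, -1.0]]
wrist_force: [0.9, -0.6, -0.0]
width: 0.525
finger_force: 0.0
```

{"method": "apply_moves", "body": {
  "motion": [
    [0,0,0,0],
    [0,0,0,0],
    [0,0,0,0],
    [0,0,0,0],
    [0,0,0,0],
    [0,0,0,0],
    [0,0,0,0],
    [0,0,0,0]
  ],
  "hand": 5,
  "force": 80
}}

```text
clock: 25.5
tool_pos: [0.4401, 0.291, 0.0165]
ee_rot: [[-0.999, -0.048, 0.001], [-0.048, 0.999, 0.0], [-0.001, 0.0, -1.0]]
wrist_force: [-1.1, 0.1, 5.3]
width: 0.171
finger_force: 78.5
```

{"method": "apply_moves", "body": {
  "motion": [
    [0,0,-0.05,0],
    [0,0,-0.15,0],
    [0,0,-0.3,0],
    [0,0,-0.4,0],
    [0,0,-0.5,0],
    [0,0,-0.5,0],
    [0,0,-0.5,0],
    [0,0,-0.5,0],
    [0,0,-0.3,0],
    [0,0,-0.1,0],
    [0,0,0,0],
    [0,0,0,0]
  ]
}}

```text
clock: 26.7
tool_pos: [0.4396, 0.2906, 0.1799]
ee_rot: [[-0.999, -0.048, -0.001], [-0.048, 0.999, -0.001], [0.001, -0.001, -1.0]]
wrist_force: [-0.0, 0.0, -1.3]
width: 0.17
finger_force: 78.0
```

Run:
```python
from h import *
print(monitor.observe()['wrist_torque']); snap('wrist','w11'); snap('scene','s3')
plan((.4845,-.0218,.178),None,12)
```

```text
[ 0.00471158  0.05566671 -0.02910593]
12 x [-0.05, -0.52, 0.003, 0.0]
pose [0.4396 0.2906 0.1799] yaw 92.76 clk 26.8 F [ 0.96 -0.2  -2.02] w 0.1714635093952118
```

{"method": "apply_moves", "body": {
  "motion": [
    [-0.03,-0.25,0,0],
    [-0.05,-0.45,0,0],
    [-0.05,-0.58,0,0],
    [-0.06,-0.6,0,0],
    [-0.06,-0.6,0,0],
    [-0.06,-0.6,0,0],
    [-0.06,-0.6,0,0],
    [-0.06,-0.6,0,0],
    [-0.06,-0.6,0,0],
    [-0.05,-0.55,0,0],
    [-0.05,-0.45,0,0],
    [-0.02,-0.35,0,0]
  ]
}}

```text
clock: 28.0
tool_pos: [0.485, -0.0208, 0.1806]
ee_rot: [[-0.999, -0.047, -0.001], [-0.047, 0.999, -0.0], [0.001, -0.0, -1.0]]
wrist_force: [0.4, 0.2, -0.9]
width: 0.173
finger_force: 78.1
```

{"method": "apply_moves", "body": {
  "motion": [
    [0,0,0,0],
    [0,0,0,0],
    [0,0,0,0]
  ]
}}

```text
clock: 28.3
tool_pos: [0.4851, -0.0185, 0.1809]
ee_rot: [[-0.999, -0.048, -0.0], [-0.048, 0.999, 0.0], [0.0, 0.0, -1.0]]
wrist_force: [0.5, 0.4, -0.5]
width: 0.172
finger_force: 78.1
```

Run:
```python
from h import *
d=snap('wrist','w12'); s=snap('scene','s4');t=snap('top','t4')
p=monitor.observe()['tool_pos']
plan((.4845,-.0218,.173),92.75,1)
L=(p[0]+.0999,p[1]+.0048,p[2]+.0167)
print('exp lens',L,[proj(c,L) for c in(d,s,t)],proj(t,(.5844,-.017,.115)))
a,b,c=[cv2.imread(f'pics/{n}.png') for n in('w12','s4','t4')]
m=np.zeros((600,800,3),np.uint8)
m[:300,:400]=cv2.resize(a,(400,300)); m[300:,:400]=cv2.resize(b[150:240,240:360],(400,300),interpolation=cv2.INTER_CUBIC)
m[:,400:]=cv2.resize(c[140:260,240:320],(400,600),interpolation=cv2.INTER_CUBIC)
cv2.imwrite('pics/m8.png',m)
```

```text
[[0.02, -0.07, 0.161, np.float64(0.01)]]
pose [ 0.4853 -0.0183  0.1811] yaw 92.81 clk 28.45 F [-0.27  0.   -0.93] w 0.17288559624759664
exp lens (np.float64(0.5851673873595378), np.float64(-0.013497078998066191), np.float64(0.19776347405135913)) [(np.float64(284.7759274372604), np.float64(491.5978127782741)), (np.float64(286.34204784124046), np.float64(170.30942635806082)), (np.float64(277.69698330530076), np.float64(196.19033477845298))] (np.float64(279.1720749558405), np.float64(204.01483473489455))
```

{"method": "apply_moves", "body": {
  "motion": [
    [0.01,-0.04,0.05,0],
    [0.01,-0.03,0.05,0],
    [0,0,0.06,0],
    [0,0,0,0],
    [0,0,0,0],
    [0,0,0,0],
    [0,0,0,0]
  ]
}}

```text
clock: 29.15
tool_pos: [0.4846, -0.0224, 0.1732]
ee_rot: [[-0.999, -0.048, 0.0], [-0.048, 0.999, -0.0], [-0.0, -0.0, -1.0]]
wrist_force: [-0.6, 0.3, -1.2]
width: 0.17
finger_force: 78.1
```

Run:
```python
from h import *
d=snap('wrist','w13'); s=snap('scene','s5');t=snap('top','t5')
p=monitor.observe()['tool_pos']
plan((.4845,-.0218,.173),92.75,1)
L=(p[0]+.0999,p[1]+.0048,p[2]+.0167)
print('exp lens',L,[proj(c,L) for c in(s,t)],proj(t,(.5844,-.017,.115)))
b,c=[cv2.imread(f'pics/{n}.png') for n in('s5','t5')]
m=np.zeros((600,800,3),np.uint8)
m[:300,:400]=cv2.resize(cv2.imread('pics/w13.png'),(400,300)); m[300:,:400]=cv2.resize(b[140:215,245:345],(400,300),interpolation=cv2.INTER_CUBIC)
m[:,400:]=cv2.resize(c[140:260,240:320],(400,600),interpolation=cv2.INTER_CUBIC)
cv2.imwrite('pics/m8.png',m)
```

```text
[[0.0, 0.01, 0.003, np.float64(0.001)]]
pose [ 0.4846 -0.0224  0.1732] yaw 92.76 clk 29.3 F [ 0.36  0.36 -0.56] w 0.17236206049593764
exp lens (np.float64(0.5844571458813244), np.float64(-0.017586294719485633), np.float64(0.18986230252447528)) [(np.float64(286.8501936136104), np.float64(173.61142772461392)), (np.float64(279.3443019729633), np.float64(197.12067187406336))] (np.float64(279.1720749558405), np.float64(204.01483473489455))
```

View pics/m8.png

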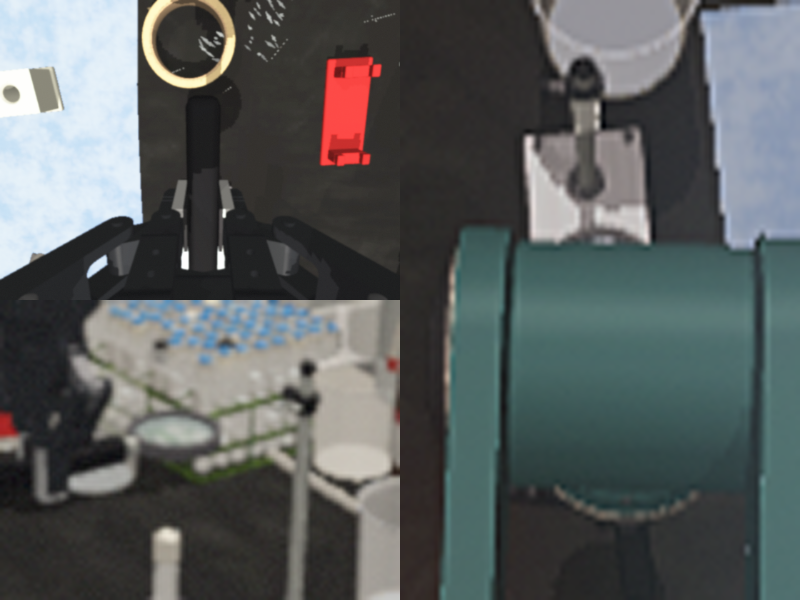

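The last composite shows the lens at crop (176,435) in scene, level with the collar. The tube stands below it with its cap at (167,533), and the handle tail is at (204,95) in the wrist view. I'll check the loupe's pose against projections.

Run:
```python
from h import *
w,s=load('w13'),load('s5'); p=monitor.observe()['tool_pos']
c,sn=np.cos(np.radians(2.75)),np.sin(np.radians(2.75))
P=lambda x,y,z:(p[0]+c*x-sn*y,p[1]+sn*x+c*y,p[2]+.0167+z)
print('tail top pred',proj(w,P(-.06,-.008,.009)),proj(w,P(-.06,.008,.009)))
g=cv2.cvtColor(w['frame'],cv2.COLOR_RGB2GRAY)
print('col285',list(zip(range(126,146),g[126:146,285])))
for v in (145,165): print('row',v,[(u,int(g[v,u])) for u in range(254,316,1) if abs(int(g[v,u])-int(g[v,u-1]))>8])
a=np.linspace(0,2*np.pi,72)
for z in(.006,-.006):
    q=np.array([proj(s,P(.1+.032*np.cos(t),.032*np.sin(t),z)) for t in a]);print('rim pred u',q[:,0].min().round(1),q[:,0].max().round(1),'v',q[:,1].min().round(1),q[:,1].max().round(1))
G=cv2.cvtColor(s['frame'],cv2.COLOR_RGB2GRAY)
print('row174',list(zip(range(268,306),G[174,268:306])))
print('col288',list(zip(range(160,186),G[160:186,288])))
print('capcol pred',proj(s,(.5844,-.017,.115)),G[201,278:296])
```

```text
tail top pred (np.float64(258.78689654165237), np.float64(131.213094254228)) (np.float64(310.111705192456), np.float64(131.19251036422952))
col285 [(126, np.uint8(34)), (127, np.uint8(33)), (128, np.uint8(33)), (129, np.uint8(31)), (130, np.uint8(33)), (131, np.uint8(32)), (132, np.uint8(31)), (133, np.uint8(26)), (134, np.uint8(24)), (135, np.uint8(20)), (136, np.uint8(22)), (137, np.uint8(25)), (138, np.uint8(25)), (139, np.uint8(26)), (140, np.uint8(26)), (141, np.uint8(27)), (142, np.uint8(28)), (143, np.uint8(29)), (144, np.uint8(29)), (145, np.uint8(27))]
row 145 [(261, 32)]
row 165 [(259, 42), (260, 31)]
rim pred u 274.9 298.9 v 166.8 176.5
rim pred u 274.9 298.7 v 170.8 180.7
row174 [(268, np.uint8(83)), (269, np.uint8(105)), (270, np.uint8(99)), (271, np.uint8(83)), (272, np.uint8(64)), (273, np.uint8(62)), (274, np.uint8(63)), (275, np.uint8(91)), (276, np.uint8(140)), (277, np.uint8(168)), (278, np.uint8(164)), (279, np.uint8(140)), (280, np.uint8(135)), (281, np.uint8(152)), (282, np.uint8(157)), (283, np.uint8(165)), (284, np.uint8(179)), (285, np.uint8(181)), (286, np.u
[... 448 characters left out ...]
int8(166)), (161, np.uint8(163)), (162, np.uint8(167)), (163, np.uint8(167)), (164, np.uint8(136)), (165, np.uint8(87)), (166, np.uint8(99)), (167, np.uint8(104)), (168, np.uint8(87)), (169, np.uint8(141)), (170, np.uint8(168)), (171, np.uint8(182)), (172, np.uint8(188)), (173, np.uint8(183)), (174, np.uint8(172)), (175, np.uint8(151)), (176, np.uint8(114)), (177, np.uint8(76)), (178, np.uint8(66)), (179, np.uint8(64)), (180, np.uint8(58)), (181, np.uint8(54)), (182, np.uint8(43)), (183, np.uint8(32)), (184, np.uint8(30)), (185, np.uint8(32))]
capcol pred (np.float64(286.10731579502664), np.float64(198.41626180358776)) [ 44  45  45  40  54 119 154 159 159 161 160 139  76  46  46  43  46  46]
```

Run:
```python
from h import *
s5,s0=load('s5'),load('s2'); p=monitor.observe()['tool_pos']
D=cv2.absdiff(s5['frame'],load('scene0')['frame']).max(2)
for v in range(160,186): print(v,''.join('#' if x>40 else '+' if x>18 else '.' for x in D[v,262:306]))
c,sn=np.cos(np.radians(2.75)),np.sin(np.radians(2.75))
P=lambda x,y,z:(p[0]+c*x-sn*y,p[1]+sn*x+c*y,p[2]+.0167+z)
M=np.zeros((420,560),np.uint8)
for z in(.006,-.006): cv2.fillPoly(M,[np.array([[round(k) for k in proj(s5,P(.1+.032*np.cos(t),.032*np.sin(t),z))] for t in np.linspace(0,6.28,60)])],1)
print()
for v in range(160,186): print(v,''.join('#' if x else '.' for x in M[v,262:306]))
w=load('w13')['frame'].max(2).astype(int)
for v in(140,150,160,170): print(v,[int(x) for x in w[v,252:268]],[int(x) for x in w[v,298:318]])
```

```text
160 #####+...##+................................
161 ######+.+##+................................
162 ###########+................................
163 ###########+................................
164 ###########.................................
165 ##########+.................................
166 ##########................+.................
167 #########+...........+++++##.++.............
168 #########..........++########.++............
169 ########+.........+++#####+++++++...........
170 ########.......+#++##.+++.....++.+###+......
171 #######+.......+##+###+++++..+#+.+####......
172 #######........##++######++++###+..+##......
173 ######+....++..+.+##############+++.##+.....
174 #######++####+.#################++.+##+.....
175 ##############.#######+.+######..+####+.....
176 ###############.+####+.++++.##+#######......
177 ###############+.+#+++..+####++#####+.......
178 ###############+.+++++++.####+++.++.........
179 ###############.....+..++.++................
180 ##############+.........++..+...............
181 ############+...............................
182 #######++.........
[... 1348 characters left out ...]
..
184 ............................................
185 ............................................
140 [55, 53, 54, 53, 53, 53, 52, 53, 52, 50, 40, 29, 25, 23, 24, 25] [28, 28, 28, 25, 28, 25, 27, 30, 34, 36, 39, 37, 37, 35, 39, 36, 35, 37, 36, 35]
150 [53, 53, 53, 54, 52, 51, 49, 40, 28, 23, 22, 23, 26, 27, 26, 27] [31, 30, 29, 28, 28, 25, 29, 27, 26, 23, 27, 34, 35, 37, 38, 37, 37, 37, 38, 39]
160 [55, 55, 55, 54, 53, 56, 51, 45, 34, 25, 23, 23, 23, 25, 27, 26] [30, 31, 28, 28, 29, 28, 26, 28, 25, 24, 28, 33, 34, 34, 36, 34, 37, 37, 38, 37]
170 [55, 55, 57, 56, 54, 56, 52, 46, 33, 24, 23, 23, 26, 23, 27, 28] [30, 29, 27, 28, 28, 27, 25, 25, 22, 25, 26, 34, 34, 37, 37, 36, 35, 35, 36, 36]
```

Run:
```python
from h import *
o=monitor.observe();print(o['tool_pos'],abs(o['qd']).max(),o['clock']);print(ticket.close_job())
```

```text
[ 0.48455715 -0.02238629  0.1731623 ] 0.0014392506719065944 29.3
the job is handed in; nothing more can be done
None
```

The job is handed in at 29.3 s: the tube stands cap up and fully down in the stand's socket, and the loupe is held level and still over its cap, with the lens at 0.190 m, the pointer height measured by camera (about 2 mm uncertainty); the hand-in returned no verdict.

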